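# Line up the sanding drums by size

## Task

Put the four sanding drums away on the wooden board in order of size: the largest on the round seat next to the steel post, then each next smaller one along the row, so that the smallest ends up farthest from the post. Stand each drum upright in the middle of its own seat and let go of it, and leave the air grinder lying where it is.

Things in the scene. Friction and masses are not known exactly. Their poses are not given: they have to be found in the camera images.
- drum_60: loose sanding drum, an upright cylinder 60 mm in diameter and 40 mm tall with a brown abrasive side (a black top face, and a steel hub 12 mm across and 5 mm high on top of that, so 45 mm in all). It starts upright on the bench and is the same all round. Origin: centre of its underside; z axis up along its axis. Largest of four; the others differ only in diameter (60, 48, 36, 24 mm), and weigh roughly 20 to 220 g.
- drum_48: loose sanding drum, an upright cylinder 48 mm in diameter and 40 mm tall with a brown abrasive side (a black top face, and a steel hub 12 mm across and 5 mm high on top of that, so 45 mm in all). It starts upright on the bench and is the same all round. Origin: centre of its underside; z axis up along its axis. Second largest of four; the others differ only in diameter (60, 48, 36, 24 mm), and weigh roughly 20 to 220 g.
- drum_36: loose sanding drum, an upright cylinder 36 mm in diameter and 40 mm tall with a brown abrasive side (a black top face, and a steel hub 12 mm across and 5 mm high on top of that, so 45 mm in all). It starts upright on the bench and is the same all round. Origin: centre of its underside; z axis up along its axis. Third largest of four; the others differ only in diameter (60, 48, 36, 24 mm), and weigh roughly 20 to 220 g.
- drum_24: loose sanding drum, an upright cylinder 24 mm in diameter and 40 mm tall with a brown abrasive side (a black top face, and a steel hub 12 mm across and 5 mm high on top of that, so 45 mm in all). It starts upright on the bench and is the same all round. Origin: centre of its underside; z axis up along its axis. Smallest of four; the others differ only in diameter (60, 48, 36, 24 mm), and weigh roughly 20 to 220 g.
- seat_a: one of four identical round light grey rigid discs used as seats, 64 mm in diameter and 2 mm thick, fixed in a straight row 76 mm apart (centre to centre) on a fixed wooden board (400 x 76 mm, 12 mm thick, lying on the bench). Origin: centre of its underside, on the board's top at 12 mm above the bench; a drum stands on its top at 14 mm. The letters follow no order along the row: tell the seats by their distances from the post. The board's place and heading differ each time.
- seat_b: one of four identical round light grey rigid discs used as seats, 64 mm in diameter and 2 mm thick, fixed in a straight row 76 mm apart (centre to centre) on a fixed wooden board (400 x 76 mm, 12 mm thick, lying on the bench). Origin: centre of its underside, on the board's top at 12 mm above the bench; a drum stands on its top at 14 mm. The letters follow no order along the row: tell the seats by their distances from the post. The board's place and heading differ each time.
- seat_c: one of four identical round light grey rigid discs used as seats, 64 mm in diameter and 2 mm thick, fixed in a straight row 76 mm apart (centre to centre) on a fixed wooden board (400 x 76 mm, 12 mm thick, lying on the bench). Origin: centre of its underside, on the board's top at 12 mm above the bench; a drum stands on its top at 14 mm. The letters follow no order along the row: tell the seats by their distances from the post. The board's place and heading differ each time.
- seat_d: one of four identical round light grey rigid discs used as seats, 64 mm in diameter and 2 mm thick, fixed in a straight row 76 mm apart (centre to centre) on a fixed wooden board (400 x 76 mm, 12 mm thick, lying on the bench). Origin: centre of its underside, on the board's top at 12 mm above the bench; a drum stands on its top at 14 mm. The letters follow no order along the row: tell the seats by their distances from the post. The board's place and heading differ each time.
- post: fixed upright steel post, 16 mm in diameter with a round head 26 mm across, 60 mm high in all, on the board in line with the seats, 68 mm beyond the centre of the seat at one end of the row (which end differs each time; the other end has only a small dark flat screw head 8 mm across). Origin: centre of its foot, on the board's top. The seats' centres are 68, 144, 220 and 296 mm from it.
- grinder: bystander: loose hand-held air grinder lying on the bench off to the side, a round wooden body 38 mm in diameter with a steel nose, about 260 mm long, 0.7 kg. Origin: on the bench under the middle of it; x axis along it towards the nose.
There are look-alikes about, which are no part of the job. What is shaped like the drum_48 but green or red is not meant.

How it is judged:
At the end, for the whole second after the job is handed in: Counting the seats from the post, the 60, 48, 36 and 24 mm drums stand upright (within 0.12 rad) on the first, second, third and fourth seat, each within 12 mm of its seat's centre, resting on it, released and at rest ((horizontal distance between drum_60 and seat_a below 0.012 m or horizontal distance between drum_60 and seat_b below 0.012 m or horizontal distance between drum_60 and seat_c below 0.012 m or horizontal distance between drum_60 and seat_d below 0.012 m) and horizontal distance between drum_60 and post between 0.048 and 0.088 m and height (world z) of drum_60 between 0.011 and 0.018 m and angle between each of drum_60, drum_48, drum_36, drum_24's own z axis and vertical below 0.12 rad and linear speed of each of drum_60, drum_48, drum_36, drum_24 below 0.02 m/s and angular speed of each of drum_60, drum_48, drum_36, drum_24 below 0.2 rad/s and contact force between each of drum_60, drum_48, drum_36, drum_24 and the fingers below 0.05 N and (horizontal distance between drum_48 and seat_a below 0.012 m or horizontal distance between drum_48 and seat_b below 0.012 m or horizontal distance between drum_48 and seat_c below 0.012 m or horizontal distance between drum_48 and seat_d below 0.012 m) and horizontal distance between drum_48 and post between 0.124 and 0.164 m and height (world z) of drum_48 between 0.011 and 0.018 m and (horizontal distance between drum_36 and seat_a below 0.012 m or horizontal distance between drum_36 and seat_b below 0.012 m or horizontal distance between drum_36 and seat_c below 0.012 m or horizontal distance between drum_36 and seat_d below 0.012 m) and horizontal distance between drum_36 and post between 0.2 and 0.24 m and height (world z) of drum_36 between 0.011 and 0.018 m and (horizontal distance between drum_24 and seat_a below 0.012 m or horizontal distance between drum_24 and seat_b below 0.012 m or horizontal distance between drum_24 and seat_c below 0.012 m or horizontal distance between drum_24 and seat_d below 0.012 m) and horizontal distance between drum_24 and post between 0.276 and 0.316 m and height (world z) of drum_24 between 0.011 and 0.018 m); the robot touches nothing.
It fails at once if the air grinder is moved by more than 30 mm (distance of grinder from where it was at the start of the episode above 0.03 m).
It also fails if it takes over 93 s, if anything falls off the work surface, if the arm or the gripper's body presses on something with over 40 N, if the wrist force passes 120 N, or if a joint passes its speed limit or range.

## Robot

A 6-joint arm with a two-finger parallel gripper is mounted at the origin on the work surface. World frame = base frame: x ahead of the robot, y to its left, z up, the work surface at z = 0. Lengths are in m, angles in rad, forces in N, time in s.
With the tool pointing down it reaches from about 0.4 to 0.825 m from the base axis. Payload 7 kg.
Tool frame: the origin (TCP) lies midway between the tips of the shut fingers; the grasp point (between the pads) lies 19 mm behind it (arm.tcp_to_grasp is the distance from the TCP to the grasp point, in m); z points along the fingers, y is the line along which they close (so a half turn about z gives the same grasp; the last joint's range is limited). The gripper opens to 88 mm and grips with 3 to 60 N. Pads are 19 mm wide; open, the fingers measure 130 mm over their backs; the gripper's body (78 mm by 193 mm) begins 47 mm behind the grasp point.
Start: joints at [1.418, 0.359, 0.012, 0, -1.224, -0.288], TCP at [0.288, 0.61, 0.227] pointing down, gripper open.
Joint ranges: [-3.07, 3.07], [-1.43, 2.12], [-1.02, 1.25], [-3.03, 1.67], [-3.05, -0], [-3.03, 3.03]. Speed limits (rad/s): [2.39, 2.39, 3.01, 3.14, 3.14, 3.14].

## Interface

Orientations are given as a unit quaternion [w, x, y, z].
In Python, from station import arm, get_image gives the robot as it stands.
- The arm moves only by the tool play_rows, never from a script. Its arguments are lists of equal length, an entry for each row: "travel": the shift along the tool's x, y, z in m, a list of three; "rotation": the turn, a rotation vector about the tool's x, y, z in degrees, a list of three. A call has exactly 8 rows; each row is the pose to reach, as a shift and turn from the pose commanded when the call began, along the tool's axes at that moment; what a row does not reach only later rows make up. A row lasts 1/10 s, in which the tool goes at most 50 mm and 8.59 degrees, less where a joint would pass 70% of its speed; a pose out of reach is approached as far as the arm can. A call with a gripper value outside its range is refused whole. "jaw" is the opening in per cent of the stroke, from 0 (shut) to 100 (fully open), set as the call begins (left out, the last holds). The fingers move at their own pace and stop on an object; "squeeze" is the grip in N (left out, the last holds). Time passes only in rows, so rows that repeat a pose let the fingers close, or fill a call up. It gives the time, the measured TCP pose, the force, the opening and the grip force at its end, in the units of the state.
- arm.state(): the state, without advancing time (a new reading comes with each control period).
- get_image(name): name is "scene" or "top"; returns a dict with "color" (384x512x3 uint8, red, green, blue), "camera_matrix" (3x3 intrinsics, pixels), "k1" (the pictures are not rectified: a ray, as slopes to the right and down, at radius r is drawn at 1 + k1 r^2 times it, then the intrinsics apply), "R" (3x3) and "t" (3): a world point X has camera coordinates R X + t. Camera axes: x right, y down, z forward; pixel columns grow to the right and rows downward; lengths in m; the calibration is good to about 2 mm. A picture is of the moment at which its call begins. There is no depth.
- arm.close_job(): hands the job in; it is judged then, once.
The state is a dict: "clock": time; "joint_pos": joint angles; "joint_vel": joint speeds; "joint_torque": joint torques, N m; "eef_pos": TCP position; "ee_rot": TCP orientation; "wrist_force": force on the tool from outside, world axes, zero at the start; "moment": the same for the moment, N m; "width": opening from 0.0 (shut) to 1.0 (fully open); "grip_force": force on a finger pad.
Only numpy, scipy, OpenCV 4.12 (cv2) and the standard library are available. Lean on these libraries where they do the work, as an engineer would, in place of code of your own. Each camera call takes 0.05 s, during which the arm holds its last target. There are 200 camera calls.

## Working session

There is one attempt and no reset: what is moved stays moved. The work goes in short steps, Python scripts to look and compute and a tool call to move; the robot and the scene stay as the last step left them, time stands still between calls to the robot, and variables do not carry over. Pictures are saved under pics/ and viewed, at most 14 in all, crops included, and the job is handed in when it is done.

Besides the shell and the picture viewer there is one more tool, called as name(argument=value, ...), one argument or row to a line, values as JSON. play_rows: Moves the arm, as the interface text tells. Its arguments: {"type":"object","properties":{"travel":{"type":"array"},"rotation":{"type":"array"},"jaw":{"type":"number"},"squeeze":{"type":"number"}},"required":["travel","rotation"]}

```bash
mkdir -p pics; ls; python3 - <<'E'
from station import arm,get_image
import cv2
for n in("scene","top"):
    d=get_image(n); cv2.imwrite(f"pics/{n}0.png",d["color"][:,:,::-1]); print(n,d["camera_matrix"],d["k1"],d["R"],d["t"])
print(arm.state())
E
```

```text
pics
scene [[400.24565375   0.         257.03098184]
 [  0.         400.24565375 193.95519086]
 [  0.           0.           1.        ]] -0.0820511884325837 [[ 0.02926397  0.99940454  0.0182805 ]
 [ 0.59178485 -0.00258375 -0.80609182]
 [-0.80556459  0.03440757 -0.59150808]] [-0.0751399  -0.27804995  1.41165603]
top [[440.33678359   0.         258.82330748]
 [  0.         440.33678359 185.2201868 ]
 [  0.           0.           1.        ]] -0.1570597491302883 [[-0.0071198  -0.99942789 -0.03306355]
 [-0.99547178  0.01021813 -0.09450679]
 [ 0.09479057  0.03224097 -0.99497501]] [0.09589799 0.52366551 1.03296961]
{'clock': 0.1, 'joint_pos': array([ 1.41814353e+00,  3.59323398e-01,  1.11691389e-02, -3.30398720e-04,
       -1.22409921e+00, -2.88088030e-01]), 'joint_vel': array([-1.53351318e-03,  7.17429440e-04,  1.83106124e-03, -7.47624676e-04,
        6.14199761e-05,  3.78516958e-04]), 'joint_torque': array([-1.57545488e-03, -5.84160519e+01,  2.93751150e+01,  7.01539367e+00,
        1.01811503e-02, -4.97442488e-05]), 'eef_pos': array([0.28780028, 0.61009214, 0.2257153 ]), 'ee_rot': array([ 7.37412803e-04,  9.75803980e-01, -2.18645918e-01, -1.05673599e-04]), 'wrist_force': array([ 0.81516183, -0.28668792,  0.13226306]), 'moment': array([ 0.00973649, -0.02573877, -0.00995404]), 'grip_force': 0.0, 'width': 1.0017622411858076}
```

View pics/top0.png

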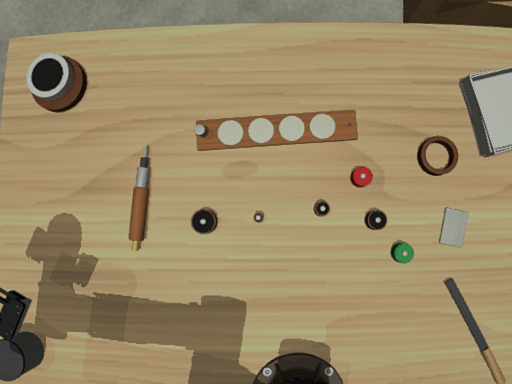

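View pics/scene0.png

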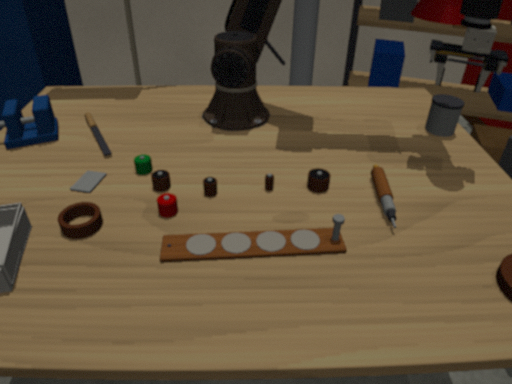

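Top view: the post is at (201,130) and the seats at (230,132), (261,130), (291,128) and (322,126). Brown drums by size are 60 mm at (204,221), 48 mm at (376,219), 36 mm at (322,208) and 24 mm at (258,217). The red (362,176) and green (403,253) cylinders are look-alikes. The loose brown ring at (438,155) and the cup at (57,80) are not drums. Next I measure positions and confirm in a crop.

```bash
cat > h.py <<'E'
import numpy as np,cv2
from station import arm,get_image
from scipy.spatial.transform import Rotation as Ro
def ray(d,uv,z):
    K=d["camera_matrix"];dist=np.array([d["k1"],0,0,0,0])
    p=cv2.undistortPoints(np.array([[uv]],float),K,dist)[0,0]
    R,t=np.array(d["R"]),np.array(d["t"]);c=-R.T@t;v=R.T@np.array([*p,1]);return c+v*(z-c[2])/v[2]
def blob(m,seed):
    n,l,s,c=cv2.connectedComponentsWithStats(m.astype(np.uint8))
    i=min((i for i in range(1,n) if s[i,4]>=8),key=lambda i:np.hypot(*(c[i]-seed)))
    cs,_=cv2.findContours((l==i).astype(np.uint8),cv2.RETR_EXTERNAL,cv2.CHAIN_APPROX_NONE)
    (x,y),r=cv2.minEnclosingCircle(cs[0]);h=cv2.moments(cv2.convexHull(cs[0]))
    return np.array([h["m10"]/h["m00"],h["m01"]/h["m00"]]),r,s[i,4]
def tool(): # tool state
    s=arm.state();q=s["ee_rot"];return np.array(s["eef_pos"]),Ro.from_quat([q[1],q[2],q[3],q[0]]).as_matrix()
E
python3 - <<'E'
from h import *
d=get_image("top");im=d["color"];hsv=cv2.cvtColor(im,cv2.COLOR_RGB2HSV);S,V=hsv[:,:,1].astype(int),hsv[:,:,2].astype(int)
for n,s in dict(d60=(204,221),d48=(376,219),d36=(322,208),d24=(258,217),red=(362,176),green=(403,253)).items():
    c,r,a=blob((V<45),s); y,x=map(int,s[::-1])
    p=ray(d,c,.04);q=ray(d,c+[r,0],.04)
    sub=V[y-4:y+5,x-4:x+5].astype(float); sub=np.clip(sub-90,0,None);yy,xx=np.mgrid[y-4:y+5,x-4:x+5]
    hb=ray(d,((sub*xx).sum()/sub.sum(),(sub*yy).sum()/sub.sum()),.045)
    print(n,c,a,p.round(4),"diam",2*np.hypot(*(p-q)[:2]).round(4),"hub",hb.round(4))
P=[]
for s in [(230,132),(261,130),(291,128),(322,126)]:
    c,r,a=blob((S<60)&(V>130),s);p=ray(d,c,.014);P.append(p);print(c,a,r,p.round(4))
print(np.diff(P,axis=0),ray(d,(201,130),.072))
cv2.imwrite("pics/c1.png",cv2.resize(im[100:270,185:425,::-1],None,fx=3.3,fy=3.3,interpolation=cv2.INTER_CUBIC))
p,R=tool();print(p,R)
E
```

```text
d60 [202.78578579 221.10710711] 321 [0.4389 0.2247 0.04  ] diam 0.051 hub [0.4388 0.2247 0.045 ]
d48 [377.33164129 219.55668359] 183 [ 0.4387 -0.189   0.04  ] diam 0.0408 hub [ 0.4385 -0.1885  0.045 ]
d36 [322.38198198 208.06486486] 74 [ 0.4675 -0.0588  0.04  ] diam 0.0276 hub [ 0.4672 -0.0582  0.045 ]
d24 [202.78578579 221.10710711] 321 [0.4389 0.2247 0.04  ] diam 0.051 hub [0.4475 0.0946 0.045 ]
red [367.92792793 219.4954955 ] 32 [ 0.4392 -0.1665  0.04  ] diam 0.036 hub [ 0.5421 -0.1542  0.045 ]
green [393.96130952 250.91369048] 38 [ 0.364  -0.2274  0.04  ] diam 0.0366 hub [ 0.3588 -0.2481  0.045 ]
[230.11701389 132.25833333] 504 12.92104721069336 [0.6581 0.1619 0.014 ]
[260.55704929 130.0630817 ] 508 12.749752044677734 [0.6624 0.0865 0.014 ]
[291.296875   127.98090278] 505 12.80616569519043 [0.6667 0.0106 0.014 ]
[322.03276956 125.81078224] 498 12.650568962097168 [ 0.6714 -0.0655  0.014 ]
[[ 0.00436389 -0.07540512  0.        ]
 [ 0.00426812 -0.07591272  0.        ]
 [ 0.00471562 -0.0760343   0.        ]] [0.65200806 0.22502263 0.072     ]
[0.28787259 0.61015121 0.22581903] [[ 9.04357379e-01 -4.26775759e-01 -4.27550770e-04]
 [-4.26775955e-01 -9.04356594e-01 -1.19804597e-03]
 [ 1.24638622e-04  1.26593010e-03 -9.99999191e-01]]
```

View pics/c1.png

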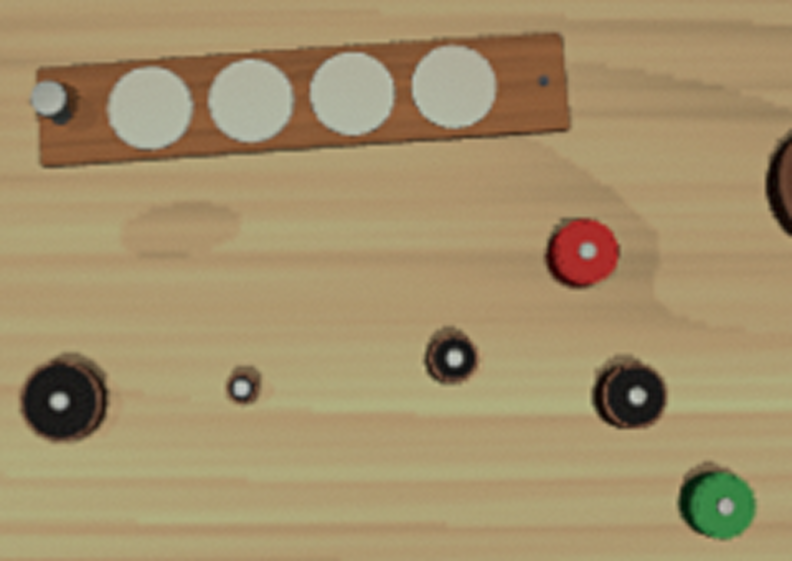

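The drums are confirmed: hub and top-face positions agree, and the seats are 76 mm apart. The post is at the +y end, so the 60 mm drum goes on the seat at (0.658, 0.162). I move above it first.

```bash
cat >> h.py <<'E'
def go(x,y,z,yaw=-176.65):
    "tool-frame shift and turn to a down-pointing pose whose tool y has the given world angle"
    p,R=tool();a=np.radians(yaw);Y=np.array([np.cos(a),np.sin(a),0]);Z=np.array([0,0,-1.]);G=np.c_[np.cross(Y,Z),Y,Z]
    s=arm.state();print("t",round(s["clock"],2),"p",p.round(4),"travel",(R.T@(np.array([x,y,z])-p)).round(4),"rot",np.degrees(Ro.from_matrix(R.T@G).as_rotvec()).round(2),"F",np.array(s["wrist_force"]).round(1),"w",round(s["width"],3),round(s["grip_force"],1))
E
python3 -c "
from h import *
go(.4388,.2247,.13)"
```

```text
t 0.15 p [0.2879 0.6102 0.2258] travel [0.301  0.2841 0.0962] rot [ 6.000e-02 -5.000e-02  6.139e+01] F [ 0.1  0.1 -0.1] w 0.999 0.0
```

play_rows(
  travel=[
    [0.03, 0.028, 0.005],
    [0.07, 0.066, 0.015],
    [0.11, 0.104, 0.03],
    [0.15, 0.142, 0.045],
    [0.19, 0.18, 0.06],
    [0.23, 0.218, 0.075],
    [0.27, 0.256, 0.09],
    [0.301, 0.284, 0.096],
  ],
  rotation=[
    [0, 0, 7],
    [0, 0, 15],
    [0, 0, 23],
    [0, 0, 31],
    [0, 0, 39],
    [0, 0, 47],
    [0, 0, 55],
    [0, 0, 61.4],
  ],
  jaw=100,
  squeeze=20,
)

```text
clock: 0.95
eef_pos: [0.4266, 0.254, 0.1368]
ee_rot: [0.0, 0.726, -0.688, -0.0]
wrist_force: [1.0, -0.2, 0.2]
width: 1.003
grip_force: 0.0
```

```bash
python3 -c "
from h import *
go(.4388,.2247,.01)"
```

```text
t 0.95 p [0.4266 0.254  0.1368] travel [ 0.0299 -0.0106  0.1268] rot [ 0.01 -0.01 -0.3 ] F [ 1.  -0.2  0.2] w 1.003 0.0
```

play_rows(
  travel=[
    [0, 0, 0],
    [0, 0, 0],
    [0, 0, 0],
    [0, 0, 0],
    [0, 0, 0],
    [0, 0, 0],
    [0, 0, 0],
    [0, 0, 0],
  ],
  rotation=[
    [0, 0, 0],
    [0, 0, 0],
    [0, 0, 0],
    [0, 0, 0],
    [0, 0, 0],
    [0, 0, 0],
    [0, 0, 0],
    [0, 0, 0],
  ],
)

```text
clock: 1.75
eef_pos: [0.4265, 0.2563, 0.1374]
ee_rot: [0.0, 0.728, -0.686, -0.0]
wrist_force: [0.3, -0.3, 0.3]
width: 1.001
grip_force: 0.0
```

```bash
python3 -c "
from h import *
go(.4388,.2247,.01)"
```

```text
t 1.75 p [0.4265 0.2563 0.1374] travel [ 0.0323 -0.0104  0.1274] rot [0.   0.   0.03] F [ 0.3 -0.3  0.3] w 1.001 0.0
```

play_rows(
  travel=[
    [0.016, -0.005, 0.0],
    [0.032, -0.0104, 0.01],
    [0.0323, -0.0104, 0.035],
    [0.0323, -0.0104, 0.065],
    [0.0323, -0.0104, 0.095],
    [0.0323, -0.0104, 0.118],
    [0.0323, -0.0104, 0.1274],
    [0.0323, -0.0104, 0.1274],
  ],
  rotation=[
    [0, 0, 0],
    [0, 0, 0],
    [0, 0, 0],
    [0, 0, 0],
    [0, 0, 0],
    [0, 0, 0],
    [0, 0, 0],
    [0, 0, 0],
  ],
)

```text
clock: 2.55
eef_pos: [0.4384, 0.2238, 0.0091]
ee_rot: [0.001, 0.727, -0.686, 0.0]
wrist_force: [-0.4, -0.3, 0.8]
width: 1.001
grip_force: 0.0
```

play_rows(
  travel=[
    [0, 0, 0],
    [0, 0, 0],
    [0, 0, 0],
    [0, 0, 0],
    [0, 0, 0],
    [0, 0, 0],
    [0, 0, 0],
    [0, 0, 0],
  ],
  rotation=[
    [0, 0, 0],
    [0, 0, 0],
    [0, 0, 0],
    [0, 0, 0],
    [0, 0, 0],
    [0, 0, 0],
    [0, 0, 0],
    [0, 0, 0],
  ],
  jaw=50,
  squeeze=25,
)

```text
clock: 3.35
eef_pos: [0.439, 0.2246, 0.0107]
ee_rot: [-0.0, 0.727, -0.686, 0.0]
wrist_force: [-3.4, -0.2, 6.0]
width: 0.679
grip_force: 25.0
```

```bash
python3 -c "
from h import *
go(.6581,.1619,.12)"
```

```text
t 3.35 p [0.439  0.2246 0.0107] travel [ 0.0754 -0.2151 -0.1092] rot [-0.03  0.03  0.  ] F [-3.4 -0.2  6. ] w 0.679 25.0
```

play_rows(
  travel=[
    [0, 0, -0.015],
    [0, 0, -0.045],
    [0.005, -0.01, -0.075],
    [0.018, -0.05, -0.098],
    [0.033, -0.095, -0.108],
    [0.048, -0.138, -0.109],
    [0.063, -0.18, -0.109],
    [0.073, -0.209, -0.109],
  ],
  rotation=[
    [0, 0, 0],
    [0, 0, 0],
    [0, 0, 0],
    [0, 0, 0],
    [0, 0, 0],
    [0, 0, 0],
    [0, 0, 0],
    [0, 0, 0],
  ],
)

```text
clock: 4.15
eef_pos: [0.654, 0.1624, 0.1186]
ee_rot: [0.0, 0.727, -0.687, 0.0]
wrist_force: [-1.1, 0.1, -1.6]
width: 0.681
grip_force: 25.0
```

play_rows(
  travel=[
    [0.002, -0.005, 0],
    [0.0024, -0.006, 0],
    [0.0024, -0.006, 0.01],
    [0.0024, -0.006, 0.025],
    [0.0024, -0.006, 0.04],
    [0.0024, -0.006, 0.05],
    [0.0024, -0.006, 0.05],
    [0.0024, -0.006, 0.05],
  ],
  rotation=[
    [0, 0, 0],
    [0, 0, 0],
    [0, 0, 0],
    [0, 0, 0],
    [0, 0, 0],
    [0, 0, 0],
    [0, 0, 0],
    [0, 0, 0],
  ],
)

```text
clock: 4.95
eef_pos: [0.6578, 0.1618, 0.0687]
ee_rot: [0.0, 0.728, -0.686, -0.0]
wrist_force: [0.1, -0.2, -0.7]
width: 0.678
grip_force: 25.0
```

```bash
python3 -c "
from h import *
go(.6581,.1619,.025)"
```

```text
t 4.95 p [0.6578 0.1618 0.0687] travel [-0.0001 -0.0003  0.0437] rot [ 0.03 -0.03  0.02] F [ 0.1 -0.2 -0.7] w 0.678 25.0
```

play_rows(
  travel=[
    [0, 0, 0.01],
    [0, 0, 0.02],
    [0, 0, 0.03],
    [0, 0, 0.036],
    [0, 0, 0.04],
    [0, 0, 0.042],
    [0, 0, 0.0435],
    [0, 0, 0.0435],
  ],
  rotation=[
    [0, 0, 0],
    [0, 0, 0],
    [0, 0, 0],
    [0, 0, 0],
    [0, 0, 0],
    [0, 0, 0],
    [0, 0, 0],
    [0, 0, 0],
  ],
)

```text
clock: 5.75
eef_pos: [0.658, 0.1617, 0.0256]
ee_rot: [-0.0, 0.727, -0.686, 0.0]
wrist_force: [-0.3, -0.6, -2.0]
width: 0.684
grip_force: 25.0
```

play_rows(
  travel=[
    [0, 0, 0],
    [0, 0, 0],
    [0, 0, 0],
    [0, 0, 0],
    [0, 0, 0],
    [0, 0, 0],
    [0, 0, 0],
    [0, 0, 0],
  ],
  rotation=[
    [0, 0, 0],
    [0, 0, 0],
    [0, 0, 0],
    [0, 0, 0],
    [0, 0, 0],
    [0, 0, 0],
    [0, 0, 0],
    [0, 0, 0],
  ],
  jaw=100,
)

```text
clock: 6.55
eef_pos: [0.6579, 0.1616, 0.0255]
ee_rot: [0.0, 0.727, -0.686, 0.0]
wrist_force: [-0.2, 0.1, 0.6]
width: 0.997
grip_force: 0.0
```

play_rows(
  travel=[
    [0, 0, -0.01],
    [0, 0, -0.03],
    [0, 0, -0.055],
    [0, 0, -0.08],
    [0, 0, -0.1],
    [0, 0, -0.105],
    [0, 0, -0.105],
    [0, 0, -0.105],
  ],
  rotation=[
    [0, 0, 0],
    [0, 0, 0],
    [0, 0, 0],
    [0, 0, 0],
    [0, 0, 0],
    [0, 0, 0],
    [0, 0, 0],
    [0, 0, 0],
  ],
)

```text
clock: 7.35
eef_pos: [0.6573, 0.1615, 0.1298]
ee_rot: [0.0, 0.727, -0.686, -0.0]
wrist_force: [-0.2, 0.2, 0.2]
width: 1.0
grip_force: 0.0
```

```bash
python3 -c "
from h import *
go(.4386,-.1887,.10)"
```

```text
t 7.35 p [0.6573 0.1615 0.1298] travel [0.3369 0.2387 0.0301] rot [ 0.06 -0.01 -0.01] F [-0.2  0.2  0.2] w 1.0 0.0
```

play_rows(
  travel=[
    [0.03, 0.02, 0],
    [0.075, 0.055, 0],
    [0.12, 0.085, 0],
    [0.165, 0.117, 0],
    [0.21, 0.148, 0],
    [0.255, 0.18, 0.01],
    [0.3, 0.212, 0.02],
    [0.3369, 0.2387, 0.03],
  ],
  rotation=[
    [0, 0, 0],
    [0, 0, 0],
    [0, 0, 0],
    [0, 0, 0],
    [0, 0, 0],
    [0, 0, 0],
    [0, 0, 0],
    [0, 0, 0],
  ],
)

```text
clock: 8.15
eef_pos: [0.4529, -0.1655, 0.1053]
ee_rot: [0.0, 0.728, -0.686, -0.0]
wrist_force: [1.5, -1.1, -0.7]
width: 0.996
grip_force: 0.0
```

```bash
python3 -c "
from h import *
go(.4386,-.1887,.01)
d=get_image('top');cv2.imwrite('pics/t2.png',cv2.resize(d['color'][90:270,160:430,::-1],None,fx=2.8,fy=2.8))"
```

```text
t 8.15 p [ 0.4529 -0.1655  0.1053] travel [0.0224 0.0155 0.0954] rot [0.06 0.   0.02] F [ 1.5 -1.1 -0.7] w 0.996 0.0
```

View pics/t2.png

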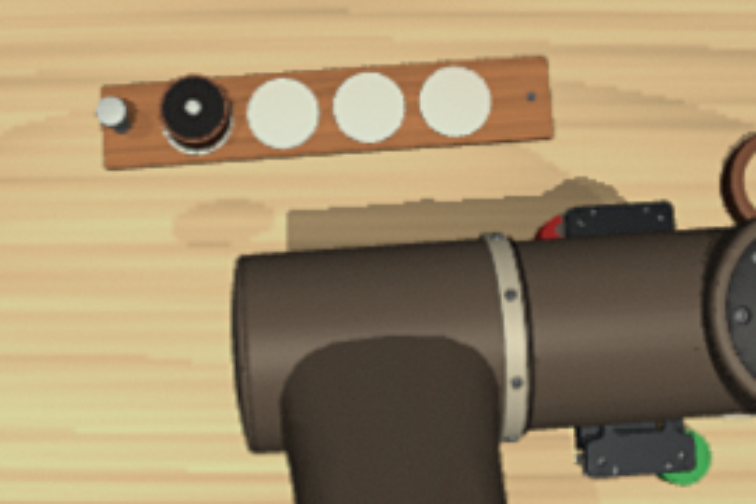

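The 60 mm drum stands upright on the first seat at crop pixel (192,107), centred; on to the 48 mm drum.

```bash
python3 -c "
from h import *
go(.4386,-.1887,.01)"
```

```text
t 8.2 p [ 0.4472 -0.1688  0.1032] travel [0.0195 0.0091 0.0932] rot [ 0.38  0.06 -0.16] F [-7.2 -3.6 -2.5] w 1.001 0.0
```

play_rows(
  travel=[
    [0.01, 0.006, 0],
    [0.018, 0.01, 0],
    [0.018, 0.01, 0],
    [0.018, 0.01, 0],
    [0.018, 0.01, 0.01],
    [0.018, 0.01, 0.025],
    [0.018, 0.01, 0.03],
    [0.018, 0.01, 0.03],
  ],
  rotation=[
    [0, 0, 0],
    [0, 0, 0],
    [0, 0, 0],
    [0, 0, 0],
    [0, 0, 0],
    [0, 0, 0],
    [0, 0, 0],
    [0, 0, 0],
  ],
)

```text
clock: 9.0
eef_pos: [0.4453, -0.1822, 0.0752]
ee_rot: [0.001, 0.728, -0.686, -0.001]
wrist_force: [0.2, 0.6, 0.2]
width: 1.0
grip_force: 0.0
```

```bash
python3 -c "
from h import *
go(.4386,-.1887,.01)"
```

```text
t 9.0 p [ 0.4453 -0.1822  0.0752] travel [0.0061 0.007  0.0652] rot [0.13 0.01 0.04] F [0.2 0.6 0.2] w 1.0 0.0
```

play_rows(
  travel=[
    [0.006, 0.007, 0],
    [0.006, 0.007, 0.01],
    [0.006, 0.007, 0.025],
    [0.006, 0.007, 0.04],
    [0.006, 0.007, 0.055],
    [0.006, 0.007, 0.065],
    [0.006, 0.007, 0.065],
    [0.006, 0.007, 0.065],
  ],
  rotation=[
    [0, 0, 0],
    [0, 0, 0],
    [0, 0, 0],
    [0, 0, 0],
    [0, 0, 0],
    [0, 0, 0],
    [0, 0, 0],
    [0, 0, 0],
  ],
)

```text
clock: 9.8
eef_pos: [0.4393, -0.1892, 0.0113]
ee_rot: [0.0, 0.727, -0.686, -0.0]
wrist_force: [-0.4, -0.4, 0.3]
width: 0.999
grip_force: 0.0
```

play_rows(
  travel=[
    [0, 0, 0],
    [0, 0, 0],
    [0, 0, 0],
    [0, 0, 0],
    [0, 0, 0],
    [0, 0, 0],
    [0, 0, 0],
    [0, 0, 0],
  ],
  rotation=[
    [0, 0, 0],
    [0, 0, 0],
    [0, 0, 0],
    [0, 0, 0],
    [0, 0, 0],
    [0, 0, 0],
    [0, 0, 0],
    [0, 0, 0],
  ],
  jaw=40,
)

```text
clock: 10.6
eef_pos: [0.4391, -0.1891, 0.0113]
ee_rot: [0.0, 0.727, -0.686, -0.0]
wrist_force: [-1.3, -0.5, 3.6]
width: 0.543
grip_force: 25.0
```

```bash
python3 -c "
from h import *
go(.6624,.0865,.12)"
```

```text
t 10.6 p [ 0.4391 -0.1891  0.0113] travel [-0.2621 -0.239  -0.1087] rot [ 0.01 -0.   -0.  ] F [-1.3 -0.5  3.6] w 0.543 25.0
```

play_rows(
  travel=[
    [0, 0, -0.015],
    [0, 0, -0.045],
    [0, 0, -0.08],
    [-0.015, -0.014, -0.105],
    [-0.045, -0.04, -0.109],
    [-0.078, -0.07, -0.109],
    [-0.11, -0.1, -0.109],
    [-0.14, -0.128, -0.109],
  ],
  rotation=[
    [0, 0, 0],
    [0, 0, 0],
    [0, 0, 0],
    [0, 0, 0],
    [0, 0, 0],
    [0, 0, 0],
    [0, 0, 0],
    [0, 0, 0],
  ],
)

```text
clock: 11.4
eef_pos: [0.5598, -0.0402, 0.1203]
ee_rot: [-0.0, 0.727, -0.686, 0.0]
wrist_force: [-0.4, -0.6, -0.8]
width: 0.539
grip_force: 25.0
```

play_rows(
  travel=[
    [-0.03, -0.028, 0],
    [-0.06, -0.055, 0],
    [-0.09, -0.082, 0],
    [-0.113, -0.103, 0],
    [-0.122, -0.111, 0],
    [-0.122, -0.111, 0.01],
    [-0.122, -0.111, 0.02],
    [-0.122, -0.111, 0.025],
  ],
  rotation=[
    [0, 0, 0],
    [0, 0, 0],
    [0, 0, 0],
    [0, 0, 0],
    [0, 0, 0],
    [0, 0, 0],
    [0, 0, 0],
    [0, 0, 0],
  ],
)

```text
clock: 12.2
eef_pos: [0.6608, 0.0852, 0.0934]
ee_rot: [0.001, 0.727, -0.687, -0.001]
wrist_force: [-0.4, -1.1, -0.7]
width: 0.542
grip_force: 25.0
```

```bash
python3 -c "
from h import *
go(.6624,.0865,.0263)"
```

```text
t 12.2 p [0.6608 0.0852 0.0934] travel [-0.0012 -0.0018  0.0671] rot [ 0.16 -0.03 -0.07] F [-0.4 -1.1 -0.7] w 0.542 25.0
```

play_rows(
  travel=[
    [-0.0012, -0.0015, 0.01],
    [-0.0012, -0.0015, 0.022],
    [-0.0012, -0.0015, 0.034],
    [-0.0012, -0.0015, 0.046],
    [-0.0012, -0.0015, 0.056],
    [-0.0012, -0.0015, 0.062],
    [-0.0012, -0.0015, 0.065],
    [-0.0012, -0.0015, 0.066],
  ],
  rotation=[
    [0, 0, 0],
    [0, 0, 0],
    [0, 0, 0],
    [0, 0, 0],
    [0, 0, 0],
    [0, 0, 0],
    [0, 0, 0],
    [0, 0, 0],
  ],
)

```text
clock: 13.0
eef_pos: [0.6639, 0.0877, 0.029]
ee_rot: [0.0, 0.727, -0.686, -0.0]
wrist_force: [-0.0, 0.1, -1.2]
width: 0.543
grip_force: 25.0
```

```bash
python3 -c "
from h import *
go(.6624,.0865,.0258)"
```

```text
t 13.0 p [0.6639 0.0877 0.029 ] travel [0.0011 0.0016 0.0032] rot [ 0.01 -0.01  0.  ] F [-0.   0.1 -1.2] w 0.543 25.0
```

play_rows(
  travel=[
    [0.001, 0.0015, 0.001],
    [0.001, 0.0015, 0.002],
    [0.001, 0.0015, 0.0032],
    [0.001, 0.0015, 0.0032],
    [0.001, 0.0015, 0.0032],
    [0.001, 0.0015, 0.0032],
    [0.001, 0.0015, 0.0032],
    [0.001, 0.0015, 0.0032],
  ],
  rotation=[
    [0, 0, 0],
    [0, 0, 0],
    [0, 0, 0],
    [0, 0, 0],
    [0, 0, 0],
    [0, 0, 0],
    [0, 0, 0],
    [0, 0, 0],
  ],
)

```text
clock: 13.8
eef_pos: [0.6625, 0.0866, 0.0261]
ee_rot: [-0.0, 0.727, -0.686, 0.0]
wrist_force: [0.1, 0.1, -1.0]
width: 0.543
grip_force: 25.0
```

play_rows(
  travel=[
    [0, 0, 0],
    [0, 0, 0],
    [0, 0, 0],
    [0, 0, 0],
    [0, 0, 0],
    [0, 0, 0],
    [0, 0, 0],
    [0, 0, 0],
  ],
  rotation=[
    [0, 0, 0],
    [0, 0, 0],
    [0, 0, 0],
    [0, 0, 0],
    [0, 0, 0],
    [0, 0, 0],
    [0, 0, 0],
    [0, 0, 0],
  ],
  jaw=100,
)

```text
clock: 14.6
eef_pos: [0.6625, 0.0866, 0.026]
ee_rot: [-0.0, 0.727, -0.686, 0.0]
wrist_force: [-0.3, 0.5, 0.4]
width: 1.003
grip_force: 0.0
```

play_rows(
  travel=[
    [0, 0, -0.01],
    [0, 0, -0.03],
    [0, 0, -0.055],
    [0, 0, -0.08],
    [0, 0, -0.1],
    [0, 0, -0.1],
    [0, 0, -0.1],
    [0, 0, -0.1],
  ],
  rotation=[
    [0, 0, 0],
    [0, 0, 0],
    [0, 0, 0],
    [0, 0, 0],
    [0, 0, 0],
    [0, 0, 0],
    [0, 0, 0],
    [0, 0, 0],
  ],
)

```text
clock: 15.4
eef_pos: [0.6619, 0.0865, 0.1255]
ee_rot: [0.0, 0.727, -0.686, -0.0]
wrist_force: [-0.4, -1.0, -0.7]
width: 1.001
grip_force: 0.0
```

```bash
python3 -c "
from h import *
go(.4673,-.0584,.08)"
```

```text
t 15.4 p [0.6619 0.0865 0.1255] travel [0.1333 0.2027 0.0458] rot [ 0.06 -0.   -0.02] F [-0.4 -1.  -0.7] w 1.001 0.0
```

Next the 36 mm drum.

play_rows(
  travel=[
    [0.02, 0.03, 0],
    [0.045, 0.068, 0],
    [0.07, 0.106, 0.01],
    [0.095, 0.145, 0.02],
    [0.12, 0.182, 0.035],
    [0.1333, 0.2027, 0.0455],
    [0.1333, 0.2027, 0.0455],
    [0.1333, 0.2027, 0.0455],
  ],
  rotation=[
    [0, 0, 0],
    [0, 0, 0],
    [0, 0, 0],
    [0, 0, 0],
    [0, 0, 0],
    [0, 0, 0],
    [0, 0, 0],
    [0, 0, 0],
  ],
)

```text
clock: 16.2
eef_pos: [0.4676, -0.0587, 0.0803]
ee_rot: [0.0, 0.727, -0.686, -0.0]
wrist_force: [0.3, 0.3, 0.6]
width: 0.999
grip_force: 0.0
```

```bash
python3 -c "
from h import *
go(.4673,-.0584,.01)"
```

```text
t 16.2 p [ 0.4676 -0.0587  0.0803] travel [-0.0003  0.0002  0.0703] rot [ 0.04 -0.02 -0.03] F [0.3 0.3 0.6] w 0.999 0.0
```

play_rows(
  travel=[
    [0, 0, 0.01],
    [0, 0, 0.025],
    [0, 0, 0.04],
    [0, 0, 0.055],
    [0, 0, 0.066],
    [0, 0, 0.07],
    [0, 0, 0.07],
    [0, 0, 0.07],
  ],
  rotation=[
    [0, 0, 0],
    [0, 0, 0],
    [0, 0, 0],
    [0, 0, 0],
    [0, 0, 0],
    [0, 0, 0],
    [0, 0, 0],
    [0, 0, 0],
  ],
)

```text
clock: 17.0
eef_pos: [0.4684, -0.0581, 0.0108]
ee_rot: [-0.0, 0.728, -0.686, 0.0]
wrist_force: [-0.3, -0.3, 0.5]
width: 1.001
grip_force: 0.0
```

play_rows(
  travel=[
    [0, 0, 0],
    [0, 0, 0],
    [0, 0, 0],
    [0, 0, 0],
    [0, 0, 0],
    [0, 0, 0],
    [0, 0, 0],
    [0, 0, 0],
  ],
  rotation=[
    [0, 0, 0],
    [0, 0, 0],
    [0, 0, 0],
    [0, 0, 0],
    [0, 0, 0],
    [0, 0, 0],
    [0, 0, 0],
    [0, 0, 0],
  ],
  jaw=25,
)

```text
clock: 17.8
eef_pos: [0.4679, -0.0583, 0.0105]
ee_rot: [0.0, 0.727, -0.686, -0.0]
wrist_force: [-0.0, 0.9, 1.0]
width: 0.405
grip_force: 25.0
```

```bash
python3 -c "
from h import *
go(.6668,.0106,.12)"
```

```text
t 17.8 p [ 0.4679 -0.0583  0.0105] travel [-0.0572 -0.2026 -0.1095] rot [ 0.01 -0.   -0.01] F [-0.   0.9  1. ] w 0.405 25.0
```

play_rows(
  travel=[
    [0, 0, -0.015],
    [0, 0, -0.045],
    [-0.002, -0.008, -0.08],
    [-0.012, -0.043, -0.1],
    [-0.024, -0.085, -0.109],
    [-0.036, -0.127, -0.109],
    [-0.048, -0.169, -0.109],
    [-0.056, -0.198, -0.109],
  ],
  rotation=[
    [0, 0, 0],
    [0, 0, 0],
    [0, 0, 0],
    [0, 0, 0],
    [0, 0, 0],
    [0, 0, 0],
    [0, 0, 0],
    [0, 0, 0],
  ],
)

```text
clock: 18.6
eef_pos: [0.6646, 0.0101, 0.1191]
ee_rot: [-0.0, 0.728, -0.686, 0.0]
wrist_force: [-0.7, 0.3, -0.8]
width: 0.407
grip_force: 25.0
```

play_rows(
  travel=[
    [-0.0012, -0.0046, 0],
    [-0.0012, -0.0046, 0.01],
    [-0.0012, -0.0046, 0.025],
    [-0.0012, -0.0046, 0.04],
    [-0.0012, -0.0046, 0.055],
    [-0.0012, -0.0046, 0.065],
    [-0.0012, -0.0046, 0.065],
    [-0.0012, -0.0046, 0.065],
  ],
  rotation=[
    [0, 0, 0],
    [0, 0, 0],
    [0, 0, 0],
    [0, 0, 0],
    [0, 0, 0],
    [0, 0, 0],
    [0, 0, 0],
    [0, 0, 0],
  ],
)

```text
clock: 19.4
eef_pos: [0.6669, 0.0106, 0.0545]
ee_rot: [0.0, 0.728, -0.686, 0.0]
wrist_force: [-0.0, 0.1, 0.1]
width: 0.402
grip_force: 25.0
```

```bash
python3 -c "
from h import *
go(.6668,.0106,.025)"
```

```text
t 19.4 p [0.6669 0.0106 0.0545] travel [-0.0001  0.      0.0295] rot [ 0.01 -0.02  0.01] F [-0.   0.1  0.1] w 0.402 25.0
```

play_rows(
  travel=[
    [0, 0, 0.008],
    [0, 0, 0.016],
    [0, 0, 0.022],
    [0, 0, 0.026],
    [0, 0, 0.028],
    [0, 0, 0.029],
    [0, 0, 0.0295],
    [0, 0, 0.0295],
  ],
  rotation=[
    [0, 0, 0],
    [0, 0, 0],
    [0, 0, 0],
    [0, 0, 0],
    [0, 0, 0],
    [0, 0, 0],
    [0, 0, 0],
    [0, 0, 0],
  ],
)

```text
clock: 20.2
eef_pos: [0.667, 0.0107, 0.0252]
ee_rot: [-0.0, 0.727, -0.686, 0.0]
wrist_force: [-0.6, -0.1, -1.1]
width: 0.402
grip_force: 25.0
```

play_rows(
  travel=[
    [0, 0, 0],
    [0, 0, 0],
    [0, 0, 0],
    [0, 0, 0],
    [0, 0, 0],
    [0, 0, 0],
    [0, 0, 0],
    [0, 0, 0],
  ],
  rotation=[
    [0, 0, 0],
    [0, 0, 0],
    [0, 0, 0],
    [0, 0, 0],
    [0, 0, 0],
    [0, 0, 0],
    [0, 0, 0],
    [0, 0, 0],
  ],
  jaw=100,
)

```text
clock: 21.0
eef_pos: [0.6668, 0.0106, 0.0251]
ee_rot: [-0.0, 0.727, -0.686, 0.0]
wrist_force: [0.3, -0.1, 0.3]
width: 0.989
grip_force: 0.0
```

play_rows(
  travel=[
    [0, 0, -0.01],
    [0, 0, -0.03],
    [0, 0, -0.055],
    [0, 0, -0.08],
    [0, 0, -0.1],
    [0, 0, -0.1],
    [0, 0, -0.1],
    [0, 0, -0.1],
  ],
  rotation=[
    [0, 0, 0],
    [0, 0, 0],
    [0, 0, 0],
    [0, 0, 0],
    [0, 0, 0],
    [0, 0, 0],
    [0, 0, 0],
    [0, 0, 0],
  ],
)

```text
clock: 21.8
eef_pos: [0.6663, 0.0105, 0.1245]
ee_rot: [0.0, 0.727, -0.686, -0.0]
wrist_force: [-0.5, -0.6, -0.5]
width: 1.001
grip_force: 0.0
```

```bash
python3 -c "
from h import *
go(.4475,.0946,.08)"
```

```text
t 21.8 p [0.6663 0.0105 0.1245] travel [-0.0966  0.2135  0.0448] rot [ 0.06  0.   -0.02] F [-0.5 -0.6 -0.5] w 1.001 0.0
```

play_rows(
  travel=[
    [-0.014, 0.03, 0],
    [-0.031, 0.068, 0],
    [-0.048, 0.106, 0.01],
    [-0.066, 0.145, 0.02],
    [-0.083, 0.183, 0.035],
    [-0.0966, 0.2135, 0.0448],
    [-0.0966, 0.2135, 0.0448],
    [-0.0966, 0.2135, 0.0448],
  ],
  rotation=[
    [0, 0, 0],
    [0, 0, 0],
    [0, 0, 0],
    [0, 0, 0],
    [0, 0, 0],
    [0, 0, 0],
    [0, 0, 0],
    [0, 0, 0],
  ],
)

```text
clock: 22.6
eef_pos: [0.4476, 0.0948, 0.0801]
ee_rot: [0.0, 0.728, -0.685, 0.0]
wrist_force: [-0.3, -0.1, 0.7]
width: 1.0
grip_force: 0.0
```

```bash
python3 -c "
from h import *
go(.4475,.0946,.01)"
```

```text
t 22.6 p [0.4476 0.0948 0.0801] travel [0.0002 0.0001 0.0701] rot [ 0.03 -0.03  0.1 ] F [-0.3 -0.1  0.7] w 1.0 0.0
```

play_rows(
  travel=[
    [0, 0, 0.01],
    [0, 0, 0.025],
    [0, 0, 0.04],
    [0, 0, 0.055],
    [0, 0, 0.066],
    [0, 0, 0.07],
    [0, 0, 0.07],
    [0, 0, 0.07],
  ],
  rotation=[
    [0, 0, 0],
    [0, 0, 0],
    [0, 0, 0],
    [0, 0, 0],
    [0, 0, 0],
    [0, 0, 0],
    [0, 0, 0],
    [0, 0, 0],
  ],
)

```text
clock: 23.4
eef_pos: [0.4485, 0.0945, 0.0103]
ee_rot: [0.0, 0.727, -0.686, 0.0]
wrist_force: [-0.4, -0.2, -0.2]
width: 1.0
grip_force: 0.0
```

play_rows(
  travel=[
    [0, 0, 0],
    [0, 0, 0],
    [0, 0, 0],
    [0, 0, 0],
    [0, 0, 0],
    [0, 0, 0],
    [0, 0, 0],
    [0, 0, 0],
  ],
  rotation=[
    [0, 0, 0],
    [0, 0, 0],
    [0, 0, 0],
    [0, 0, 0],
    [0, 0, 0],
    [0, 0, 0],
    [0, 0, 0],
    [0, 0, 0],
  ],
  jaw=12,
  squeeze=15,
)

```text
clock: 24.2
eef_pos: [0.4481, 0.0946, 0.0102]
ee_rot: [-0.0, 0.727, -0.686, 0.0]
wrist_force: [-0.3, -0.1, 0.4]
width: 0.338
grip_force: 0.0
```

```bash
python3 -c "
from h import *
go(.6713,-.0653,.12)"
```

```text
t 24.2 p [0.4481 0.0946 0.0102] travel [ 0.1727 -0.2135 -0.1098] rot [-0. -0. -0.] F [-0.3 -0.1  0.4] w 0.338 0.0
```

Still closing; one more call lets it finish.

play_rows(
  travel=[
    [0, 0, 0],
    [0, 0, 0],
    [0, 0, 0],
    [0, 0, 0],
    [0, 0, 0],
    [0, 0, 0],
    [0, 0, 0],
    [0, 0, 0],
  ],
  rotation=[
    [0, 0, 0],
    [0, 0, 0],
    [0, 0, 0],
    [0, 0, 0],
    [0, 0, 0],
    [0, 0, 0],
    [0, 0, 0],
    [0, 0, 0],
  ],
)

```text
clock: 25.0
eef_pos: [0.4481, 0.0946, 0.0102]
ee_rot: [-0.0, 0.727, -0.686, 0.0]
wrist_force: [0.1, 0.2, 0.7]
width: 0.27
grip_force: 15.0
```

play_rows(
  travel=[
    [0, 0, -0.015],
    [0, 0, -0.045],
    [0, 0, -0.08],
    [0.012, -0.015, -0.1],
    [0.035, -0.043, -0.109],
    [0.06, -0.074, -0.1095],
    [0.085, -0.105, -0.1095],
    [0.11, -0.136, -0.1095],
  ],
  rotation=[
    [0, 0, 0],
    [0, 0, 0],
    [0, 0, 0],
    [0, 0, 0],
    [0, 0, 0],
    [0, 0, 0],
    [0, 0, 0],
    [0, 0, 0],
  ],
)

```text
clock: 25.8
eef_pos: [0.5914, -0.0083, 0.1199]
ee_rot: [-0.0, 0.728, -0.686, 0.0]
wrist_force: [0.5, 0.8, -0.4]
width: 0.273
grip_force: 15.0
```

play_rows(
  travel=[
    [0.025, -0.031, 0],
    [0.045, -0.056, 0],
    [0.0627, -0.0775, 0],
    [0.0627, -0.0775, 0],
    [0.0627, -0.0775, 0.01],
    [0.0627, -0.0775, 0.025],
    [0.0627, -0.0775, 0.04],
    [0.0627, -0.0775, 0.045],
  ],
  rotation=[
    [0, 0, 0],
    [0, 0, 0],
    [0, 0, 0],
    [0, 0, 0],
    [0, 0, 0],
    [0, 0, 0],
    [0, 0, 0],
    [0, 0, 0],
  ],
)

```text
clock: 26.6
eef_pos: [0.6693, -0.0648, 0.072]
ee_rot: [0.001, 0.728, -0.686, -0.001]
wrist_force: [0.6, -0.3, -0.9]
width: 0.27
grip_force: 15.0
```

```bash
python3 -c "
from h import *
go(.6713,-.0653,.0247)"
```

```text
t 26.6 p [ 0.6693 -0.0648  0.072 ] travel [ 0.0006 -0.0022  0.0473] rot [0.22 0.01 0.02] F [ 0.6 -0.3 -0.9] w 0.27 15.0
```

play_rows(
  travel=[
    [0, 0, 0.01],
    [0, 0, 0.02],
    [0, 0, 0.03],
    [0, 0, 0.038],
    [0, 0, 0.044],
    [0, 0, 0.047],
    [0, 0, 0.047],
    [0, 0, 0.047],
  ],
  rotation=[
    [0, 0, 0],
    [0, 0, 0],
    [0, 0, 0],
    [0, 0, 0],
    [0, 0, 0],
    [0, 0, 0],
    [0, 0, 0],
    [0, 0, 0],
  ],
)

```text
clock: 27.4
eef_pos: [0.6715, -0.0654, 0.028]
ee_rot: [-0.0, 0.727, -0.686, 0.0]
wrist_force: [0.5, 0.2, -0.3]
width: 0.267
grip_force: 15.0
```

```bash
python3 -c "
from h import *
go(.6713,-.0653,.0247)"
```

```text
t 27.4 p [ 0.6715 -0.0654  0.028 ] travel [-0.0001  0.0002  0.0033] rot [-0.03 -0.   -0.  ] F [ 0.5  0.2 -0.3] w 0.267 15.0
```

play_rows(
  travel=[
    [0, 0, 0.001],
    [0, 0, 0.002],
    [0, 0, 0.003],
    [0, 0, 0.0033],
    [0, 0, 0.0033],
    [0, 0, 0.0033],
    [0, 0, 0.0033],
    [0, 0, 0.0033],
  ],
  rotation=[
    [0, 0, 0],
    [0, 0, 0],
    [0, 0, 0],
    [0, 0, 0],
    [0, 0, 0],
    [0, 0, 0],
    [0, 0, 0],
    [0, 0, 0],
  ],
)

```text
clock: 28.2
eef_pos: [0.6713, -0.0653, 0.0245]
ee_rot: [-0.0, 0.727, -0.686, 0.0]
wrist_force: [-0.4, 0.8, 0.5]
width: 0.274
grip_force: 15.0
```

play_rows(
  travel=[
    [0, 0, 0],
    [0, 0, 0],
    [0, 0, 0],
    [0, 0, 0],
    [0, 0, 0],
    [0, 0, 0],
    [0, 0, 0],
    [0, 0, 0],
  ],
  rotation=[
    [0, 0, 0],
    [0, 0, 0],
    [0, 0, 0],
    [0, 0, 0],
    [0, 0, 0],
    [0, 0, 0],
    [0, 0, 0],
    [0, 0, 0],
  ],
  jaw=100,
)

```text
clock: 29.0
eef_pos: [0.6713, -0.0653, 0.0244]
ee_rot: [-0.0, 0.727, -0.686, 0.0]
wrist_force: [0.7, -0.1, -0.0]
width: 0.934
grip_force: 0.0
```

play_rows(
  travel=[
    [0, 0, -0.01],
    [0, 0, -0.03],
    [0, 0, -0.06],
    [0, 0, -0.1],
    [0, 0.03, -0.13],
    [0, 0.07, -0.13],
    [0, 0.11, -0.13],
    [0, 0.15, -0.13],
  ],
  rotation=[
    [0, 0, 0],
    [0, 0, 0],
    [0, 0, 0],
    [0, 0, 0],
    [0, 0, 0],
    [0, 0, 0],
    [0, 0, 0],
    [0, 0, 0],
  ],
)

```text
clock: 29.8
eef_pos: [0.5202, -0.0742, 0.1554]
ee_rot: [-0.001, 0.727, -0.686, 0.0]
wrist_force: [0.4, 0.1, -0.2]
width: 1.0
grip_force: 0.0
```

play_rows(
  travel=[
    [0, 0.02, 0],
    [0, 0.04, 0],
    [0, 0.05, 0],
    [0, 0.06, 0],
    [0, 0.06, 0],
    [0, 0.06, 0],
    [0, 0.06, 0],
    [0, 0.06, 0],
  ],
  rotation=[
    [0, 0, 0],
    [0, 0, 0],
    [0, 0, 0],
    [0, 0, 0],
    [0, 0, 0],
    [0, 0, 0],
    [0, 0, 0],
    [0, 0, 0],
  ],
)

```text
clock: 30.6
eef_pos: [0.4621, -0.0775, 0.1542]
ee_rot: [0.0, 0.727, -0.686, -0.0]
wrist_force: [0.2, 0.4, -0.1]
width: 1.0
grip_force: 0.0
```

```bash
python3 - <<'E'
from h import *
d=get_image("top");im=d["color"];V=im.max(2).astype(float)
cv2.imwrite("pics/t3.png",cv2.resize(im[90:260,110:400,::-1],None,fx=2.7,fy=2.7))
K,R,t=d["camera_matrix"],np.array(d["R"]),np.array(d["t"])
for n,s in dict(d60=(.6581,.1619),d48=(.6624,.0865),d36=(.6668,.0106),d24=(.6713,-.0653)).items():
    u=cv2.projectPoints(np.array([[*s,.059]]),cv2.Rodrigues(R)[0],t,K,np.array([d["k1"],0,0,0]))[0].ravel();x,y=u.round().astype(int)
    sub=np.clip(V[y-4:y+5,x-4:x+5]-110,0,None);yy,xx=np.mgrid[y-4:y+5,x-4:x+5]
    h=ray(d,((sub*xx).sum()/sub.sum(),(sub*yy).sum()/sub.sum()),.059);print(n,u.round(1),((h[:2]-s)*1e3).round(1),"mm off")
E
```

```text
d60 [228.3 128.2] [ 1.  -0.4] mm off
d48 [260.  125.9] [0.8 0.4] mm off
d36 [292.  123.7] [0.9 0.3] mm off
d24 [324.  121.5] [ 1.1 -0.8] mm off
```

View pics/t3.png

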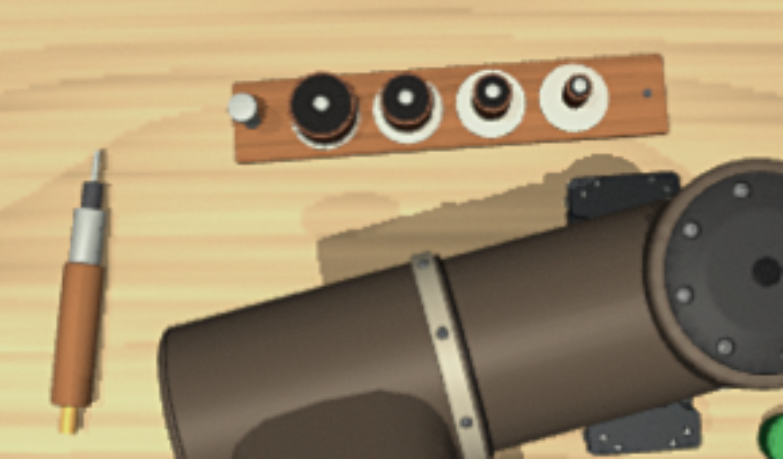

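All four drums stand upright in order from the post, with hubs at crop (320,103), (406,97), (492,91) and (580,87). Each is within about 1.5 mm of its seat centre, the grinder has not moved, and the arm is clear.

```bash
python3 -c "
from h import *
print(arm.close_job())"
```

```text
the job is handed in; nothing more can be done
None
```

The job is handed in: the 60, 48, 36 and 24 mm drums stand on seats one to four from the post, each about 1 mm from its seat's centre in the last top picture and released, and the grinder was left where it lay; no verdict came back.

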